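Clamp the staining tray in its stand

ROBOT

A 7-joint arm with a two-finger parallel gripper is mounted at the origin on a cart in front of the work surface, level with it; the furniture and walls round the work are solid. World frame = base frame: x ahead of the robot, y to its left, z up, the work surface at z = 0. Lengths are in m, angles in rad, forces in N, time in s.
With the tool pointing down it reaches from about 0.375 to 0.925 m from the base axis. Payload 3.1 kg.
Tool frame: the origin (TCP) lies at the centre of the arm's flange, where the gripper is bolted on; the fingertips stand 173 mm ahead of it and the grasp point (between the pads) lies 155 mm ahead of it; z points along the fingers, y is the direction in which the jaws open and shut (so a half turn about z gives the same grasp; the last joint's range is limited). The gripper opens to 85 mm and grips with 20 to 120 N. Pads are 22 mm wide; open, the fingers measure 114 mm over their backs; the gripper's body (76 mm by 85 mm) begins 54 mm behind the grasp point. The pads swing forward as they close: fully open they stand 13 mm farther back than shut.
Start: joints at [-1.387, 0.383, 0.044, 1.598, -0.018, 1.161, -0.05], TCP at [0.181, 0.624, 0.405] pointing down, gripper open.
Joint ranges: [-2.61, 2.61], [-0.41, 2.15], [-1.48, 1.57], [0, 2.5], [-1.57, 4.71], [0.05, 1.97], [-2.85, 2.85]. Speed limits (rad/s): [2.79, 2.79, 3.14, 3.14, 3.14, 3.14, 3.14].

INTERFACE

Orientations are given as [roll, pitch, yaw] about the fixed x, y, z axes, in that order (R = Rz(yaw) Ry(pitch) Rx(roll)).
In Python, from rig import ctrl gives the robot as it stands. The module is installed in compiled form; this text tells all that it offers.
- The arm moves only by the tool apply_moves, never from a script. Its argument "moves" is a list of rows, each a list of 2 entries, a list of its own where there are three numbers: the shift along the world's x, y, z in m, then the turn about the world's z in rad. A call has 1 to 12 rows; each row is the pose to reach, as a shift and turn from the pose commanded when the call began; what a row does not reach only later rows make up. A row lasts 1/8 s, in which the tool goes at most 62.5 mm and 10.7 degrees, less where a joint would pass 70% of its speed; a pose out of reach is approached as far as the arm can. A call with a gripper value outside its range is refused whole. "grip" is the finger opening in m, from 0 to 0.0854, set as the call begins (left out, the last holds). The fingers move at their own pace and stop on an object; "squeeze" is the grip in N (left out, the last holds). Time passes only in rows, so rows that repeat a pose let the fingers close. It gives the time, the measured TCP pose, the force and the opening at its end, in the units of the state.
- ctrl.get_obs(): the state, without advancing time (a new reading comes with each control period).
- ctrl.get_image(name): name is "scene" or "top"; returns a dict with "color" (400x640x3 uint8, red, green, blue), "mtx" (3x3 intrinsics, pixels), "R" (3x3) and "t" (3): a world point X has camera coordinates R X + t. Camera axes: x right, y down, z forward; pixel columns grow to the right and rows downward; lengths in m; the calibration is good to about 2 mm. A picture is of the moment at which its call begins. There is no depth.
- ctrl.hand_in(): hands the job in, once; it reports no verdict.
The state is a dict: "time_s": time; "qpos": joint angles; "joint_vel": joint speeds; "tau": joint torques, N m; "position": TCP position; "tcp_rot": TCP orientation; "force": force on the tool from outside, world axes, zero at the start; "moment": the same for the moment, N m; "grip_width": finger opening in m.
Only numpy, scipy, OpenCV 4.12 (cv2) and the standard library are available. Lean on these libraries where they do the work, as an engineer would, in place of code of your own. Each camera call takes 0.05 s, during which the arm holds its last target. There are 200 camera calls.

TASK

The clear tray on the grey clamping stand must be secured: push the swung-out metal clamp strap round with a finger until it lies fully home across the tray, and then push the raised red cam lever all the way down with a fingertip. The strap must be home before the lever goes down; leave the tray sitting in its stand and do not disturb the other things on the worktop.

Things in the scene. Friction and masses are not known exactly. Their poses are not given: they have to be found in the camera images.
- stand: Grey clamping stand, fixed: plate 190 (x) x 220 (y) mm, its top 12 mm above the worktop. Origin: centre of its underside, on the worktop; z up. x runs from the strap's pivot post (at x = -68, y = 0 mm) back to the lever's bracket, y along the tray. Bracket: two steel cheeks at x = 56 and 88, y = -36 to -12 mm, up to 77 mm above the worktop. Black corner stops, 22 mm high, hold the tray.
- strap (a joint): Angle q of the aluminium clamp strap about its upright pivot (rad). 0: home, straight across the tray along the stand's +x, its end beside the cheeks under the cam (end stop). Grows to 2.0 as it swings out to the stand's +y side; starts at 1.0 to 1.5. The strap points along (cos q, sin q) of the stand's frame. Stiff joint, stays where left; 0.12 N m moves it.
- strap_pivot (a point): Point on the pivot axis of the strap, at mid thickness of the strap, 47 mm above the worktop.
- strap_end (a point): Point on the strap's centre line, 150 mm from the pivot; its rounded end lies 9 mm beyond. The strap is 18 mm wide and 14 mm thick, 40 to 54 mm above the worktop (this point at 47); two rubber pads hang 4.5 mm below it. To close it, push the side that faces the stand's +y when home.
- lever (a joint): Angle v of the red cam lever (rad) about a line along the stand's x. 0: raised, arm 50 degrees above level. Grows as the arm is pushed down; 0.87: fully down, arm level (end stop). Starts at 0 to 0.2. Stiff joint, stays where left; 0.12 N m moves it (about 3 N at the pad).
- lever_pivot (a point): Pivot of the cam lever, between the cheeks at x = 72, y = -18 mm of the stand, 68 mm above the worktop. The arm reaches from here to the stand's -y side and up: at lever angle v it points along y = -cos(0.87 - v), z = sin(0.87 - v).
- lever_pad (a point): Middle of the top face of the lever's red finger pad, 52 mm out along the arm from the pivot and 5 mm above the arm's middle line. The pad is 24 mm wide (stand's x), 26 mm long, its end 69 mm from the pivot.
- tray_center (a point): Centre of the loose clear acrylic tray 180 x 90 x 20 mm, open at the top, standing on the stand's plate between the corner stops, long side along the stand's y; 22 mm above the worktop, its rim 32 mm above the worktop.
- gel_imager: Obstacle, always in the same place: white and dark blue instrument to the left of the stand. Base 370 (x) x 345 (y) mm, 100 mm high, its front 205 mm before its origin (the centre of the base, on the worktop); on its left part a white tower 455 mm high, which reaches from 155 mm before to 77 mm behind the origin and from 20 mm right to 150 mm left of it.
- dish: Bystander: closed petri dish, 91 mm across, 15 mm high, on the worktop at the stand's -y side. Origin: centre of its underside.
- marker: Bystander: marker pen with a blue cap, 138 x 12 mm, lying on the worktop behind the stand. Origin: its underside at mid length.
- bottle_blue: Bystander: small bottle with a blue cap, 48 mm across, 97 mm high. Origin: centre of its underside.
- bottle_red: Bystander: small bottle with a red cap, 48 mm across, 97 mm high. Origin: centre of its underside.
- beaker: Bystander: clear beaker, 57 mm across, 70 mm high. Origin: centre of its underside.
- tip_box: Bystander: blue pipette tip box with clear lid, 90 x 122 x 68 mm. Origin: centre of its underside.
- tube_a: Bystander: 50 ml screw tube with a blue cap, 34 x 116 mm, in the wire rack at the far left. Origin: centre of its underside.
- tube_b: Bystander: 50 ml screw tube with an orange cap, 34 x 116 mm, in the wire rack at the far left. Origin: centre of its underside.

How it is judged:
On the way, in this order (a step that is already met when the one before it is completed fails the run):
1. the strap lies home across the tray, with the lever still raised (value of joint strap below 0.08 rad and value of joint lever below 0.45 rad), for 0.2 s.
2. the cam lever is pushed fully down (value of joint strap below 0.08 rad and value of joint lever above 0.78 rad), for 0.2 s.
At the end, for the whole second after the job is handed in: The strap is within 0.08 rad of home across the tray, the cam lever within 0.09 rad of its lower end stop, and the tray lies flat and at rest on the stand between the corner stops (centre within 12 mm of the stand's) (all of step 2 and z of tray_center in the frame of stand below 0.027 m and horizontal distance between tray_center and stand below 0.012 m and angle between tray_center's own z axis and vertical below 0.06 rad and linear speed of tray below 0.02 m/s); the robot touches nothing.
It fails at once if the cam lever is pushed down while the strap is not across the tray (value of joint lever above 0.45 rad and value of joint strap above 0.15 rad).
It fails at once if the tray is lifted or shoved out of its place in the stand (z of tray_center in the frame of stand above 0.03 m or horizontal distance between tray_center and stand above 0.015 m).
It fails at once if the dish, marker, a bottle, the beaker, the tip box or a tube is moved more than 15 mm (distance of any of dish, marker, bottle_blue, bottle_red, beaker, tip_box, tube_a, tube_b from where it was at the start of the episode above 0.015 m).
It also fails if it takes over 48 s, if anything falls off the work surface, if the arm or the gripper's body presses on something with over 40 N, if the wrist force passes 120 N, or if a joint passes its speed limit or range.

## Working session

There is one attempt and no reset: what is moved stays moved. The work goes in short steps, Python scripts to look and compute and a tool call to move; the robot and the scene stay as the last step left them, time stands still between calls to the robot, and variables do not carry over. Pictures are saved under pics/ and viewed, about 8 in all and at most 12, crops included, and the job is handed in when it is done.

Besides the shell and the picture viewer there is one more tool, called after "Call:" as name(argument=value, ...) on one line, values as JSON. apply_moves: Moves the arm, as the interface text tells. Its arguments: {"type":"object","properties":{"moves":{"type":"array"},"grip":{"type":"number"},"squeeze":{"type":"number"}},"required":["moves"]}

```bash
mkdir -p pics; python3 - <<'E'
from rig import ctrl
import cv2,numpy as np,pickle
o=ctrl.get_obs();print(o['time_s'],o['position'],o['tcp_rot'],o['grip_width'])
for n in("scene","top"):
    d=ctrl.get_image(n);pickle.dump(d,open(n+'.pkl','wb'))
    cv2.imwrite(f'pics/{n}0.png',d['color'][:,:,::-1]);print(n,d['mtx'].round(1).tolist(),(-d['R'].T@d['t']).round(3),d['R'].round(2).tolist())
E
```

```text
0.0 [0.18060611 0.62389205 0.4032905 ] [-3.13897997e+00  1.27665209e-04  2.85984595e+00] 0.08551026367827377
scene [[471.7, 0.0, 326.8], [0.0, 471.7, 199.7], [0.0, 0.0, 1.0]] [-1.163  0.77   0.997] [[-0.41, -0.91, 0.0], [-0.39, 0.17, -0.91], [0.83, -0.37, -0.42]]
top [[406.4, 0.0, 323.0], [0.0, 406.4, 205.4], [0.0, 0.0, 1.0]] [ 0.269 -0.136  1.754] [[-0.02, -1.0, -0.07], [-0.98, 0.04, -0.18], [0.19, 0.07, -0.98]]
```

View pics/scene0.png

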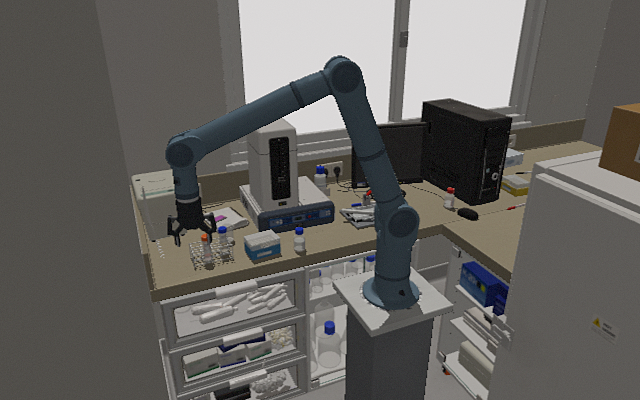

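View pics/top0.png

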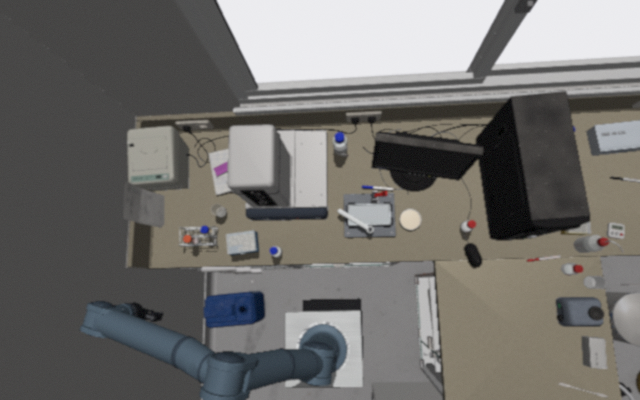

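```bash
python3 - <<'E'
import cv2,numpy as np,pickle
d=pickle.load(open('top.pkl','rb'));c=d['color'][170:250,320:430,::-1]
c=cv2.convertScaleAbs(c,alpha=1.2)
cv2.imwrite('pics/topc.png',cv2.resize(c,None,fx=7,fy=7,interpolation=cv2.INTER_CUBIC))
d=pickle.load(open('scene.pkl','rb'));c=d['color'][180:250,310:410,::-1]
cv2.imwrite('pics/scc.png',cv2.resize(c,None,fx=7,fy=7,interpolation=cv2.INTER_CUBIC))
E
```

```text
(no output)
```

View pics/topc.png

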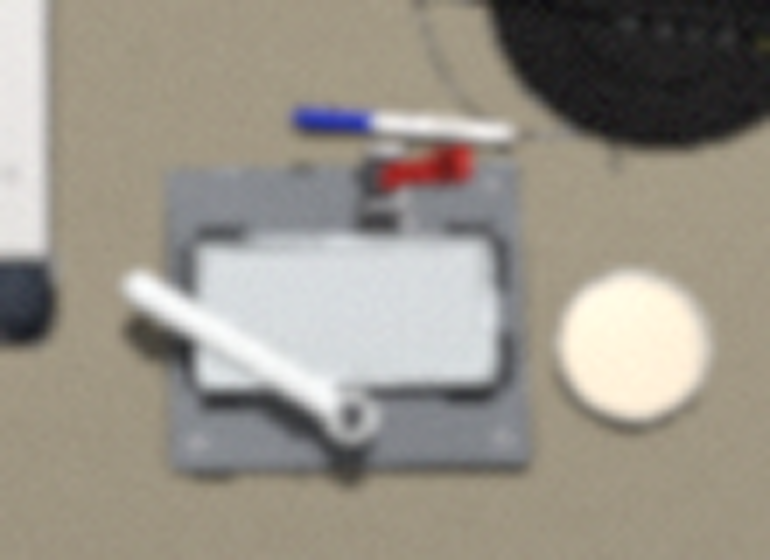

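```bash
cat > h.py <<'E'
import numpy as np,pickle
from scipy.optimize import least_squares
def proj(d,P):
    c=np.atleast_2d(P)@d['R'].T+d['t'];u=c@d['mtx'].T;return u[:,:2]/u[:,2:]
def back(d,uv,z):
    r=d['R'].T@np.linalg.solve(d['mtx'],[*uv,1]);o=-d['R'].T@d['t'];return o+r*(z-o[2])/r[2]
def W(p,S): # stand->world
    c,s=np.cos(p[2]),np.sin(p[2]);S=np.atleast_2d(S)
    return np.c_[p[0]+c*S[:,0]-s*S[:,1],p[1]+s*S[:,0]+c*S[:,1],S[:,2]]
E
python3 - <<'E'
from h import *
d=pickle.load(open('top.pkl','rb'))
f=lambda a:(np.array(a)+.5)/7-.5+[320,170]
cor=f([(168,170),(520,172),(528,465),(172,472)])
S=np.array([[95,110,12],[95,-110,12],[-95,-110,12],[-95,110,12]])/1e3
piv=f([(352,415)]);Sp=[[-.068,0,.054]]
r=least_squares(lambda p:np.r_[proj(d,W(p,S))-cor,proj(d,W(p,Sp))-piv].ravel(),[.6,-.25,0])
p=r.x;print(p,r.fun.round(2));np.save('p.npy',p)
e=back(d,f((132,285)),.054);pv=W(p,Sp)[0];v=e-pv;print('pivot',pv,'end',e,np.linalg.norm(v),'q',np.arctan2(v[1],v[0])-p[2])
for vv in(0,.1,.2):
    a=.87-vv;y=-.018-.052*np.cos(a)+.005*np.sin(a);z=.068+.052*np.sin(a)+.005*np.cos(a)
    q=W(p,[[.072,y,z]]);print(vv,q,(proj(d,q)-[320,170])*7+3)
for n,uv,z in(('dish',(635,346),.015),('mark1',(295,118),.006),('mark2',(515,132),.006)):print(n,back(d,f(uv),z))
for n,uv in(('bb',(275,250)),('br',(468,226)),('top',(340,137))):print(n,back(d,uv,.097))
# monitor / imager
for n,uv,z in(('imagerfront R',(327,218),.1),('monitor left low',(374,165),.1),('mon base',(415,190),0.01)):print(n,back(d,uv,z))
E
```

```text
[ 0.54983357 -0.21687072 -0.02620903] [-0.18 -0.14  0.27 -1.08  0.46  0.71 -0.45 -0.02 -0.11  0.47]
pivot [ 0.48185693 -0.21508871  0.054     ] end [ 0.56746473 -0.08664623  0.054     ] 0.15435726424747892 q 1.0091133371794785
0 [[ 0.62055857 -0.2664505   0.11096924]] [[432.55391249 168.09332931]]
0.1 [[ 0.62045004 -0.27059042  0.10778859]] [[439.28917701 169.1519049 ]]
0.2 [[ 0.62035038 -0.27439223  0.10421038]] [[445.37235108 170.35727266]]
dish [ 0.52540846 -0.39092467  0.015     ]
mark1 [ 0.67853892 -0.19076364  0.006     ]
mark2 [ 0.66401787 -0.32689056  0.006     ]
bb [0.40381799 0.17763401 0.097     ]
br [ 0.47698108 -0.60574341  0.097     ]
top [ 0.87789991 -0.10442906  0.097     ]
imagerfront R [ 0.52882191 -0.03990625  0.1       ]
monitor left low [ 0.74647852 -0.24285549  0.1       ]
mon base [ 0.65234895 -0.4198096   0.01      ]
```

View pics/scc.png

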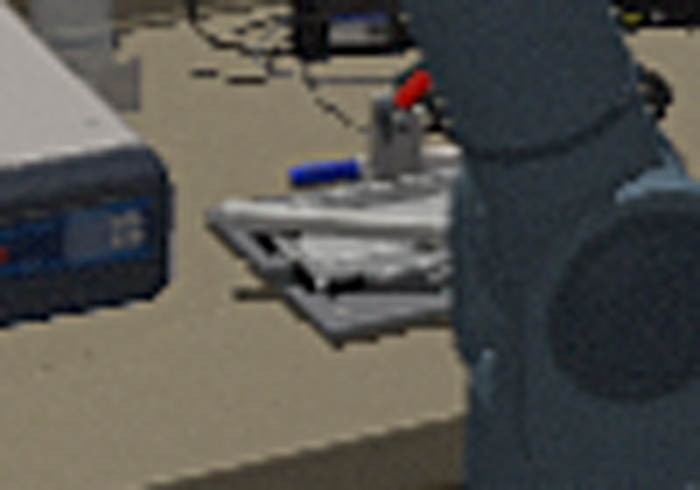

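The top view shows the strap swung out, with its pivot near pixel (370,229) and its end near (339,211). It points toward the imager at q≈1.01. The red lever pad is near (385,193) and the dish is at (411,219). I'll approach the strap's robot side with the fingers closed.

Call:
apply_moves(moves=[[[0.024,-0.032,0],0.05],[[0.048,-0.064,0],0.1],[[0.072,-0.096,0],0.15],[[0.096,-0.128,0],0.2],[[0.12,-0.16,0],0.255],[[0.144,-0.192,0],0.255],[[0.168,-0.224,0],0.255],[[0.192,-0.256,0],0.255],[[0.216,-0.288,0],0.255],[[0.24,-0.32,0],0.255]], grip=0)

```text
time_s: 1.35
position: [0.4212, 0.303, 0.4042]
tcp_rot: [-3.141, -0.001, 3.115]
force: [-0.1, 1.0, -0.5]
grip_width: 0.0
```

Call:
apply_moves(moves=[[[0.008,-0.039,0],0],[[0.016,-0.078,0],0],[[0.024,-0.117,0],0],[[0.032,-0.156,0],0],[[0.04,-0.195,0],0],[[0.048,-0.234,0],0],[[0.056,-0.273,0],0],[[0.064,-0.312,0],0],[[0.072,-0.351,0],0],[[0.08,-0.39,0],0],[[0.08,-0.39,0],0],[[0.08,-0.39,0],0]])

```text
time_s: 2.85
position: [0.5005, -0.0851, 0.4042]
tcp_rot: [3.141, -0.001, 3.115]
force: [-0.3, 0.6, 0.6]
grip_width: 0.0
```

Call:
apply_moves(moves=[[[0,-0.003,-0.03],0],[[0,-0.006,-0.06],0],[[0,-0.008,-0.09],0],[[0,-0.008,-0.12],0],[[0,-0.008,-0.14],0],[[0,-0.008,-0.16],0],[[0,-0.008,-0.175],0],[[0,-0.008,-0.19],0],[[0,-0.008,-0.19],0],[[0,-0.008,-0.19],0]])

```text
time_s: 4.1
position: [0.5011, -0.0937, 0.2151]
tcp_rot: [-3.142, 0.001, 3.115]
force: [0.8, 0.5, -0.1]
grip_width: -0.0001
```

```bash
python3 - <<'E'
from rig import ctrl
from h import *
import cv2
a=ctrl.get_image("top");b=ctrl.get_image("scene");print(ctrl.get_obs()['position'])
ca=cv2.resize(a['color'][170:250,310:430,::-1],None,fx=5,fy=5,interpolation=cv2.INTER_CUBIC)
cb=cv2.resize(b['color'][140:250,270:430,::-1],None,fx=3.75,fy=3.75,interpolation=cv2.INTER_CUBIC)[:,:600]
cv2.imwrite('pics/c1.png',np.vstack([ca,cb])[:600*2][:800]);
im=np.vstack([ca,cb]);cv2.imwrite('pics/c1.png',cv2.resize(im,None,fx=.73,fy=.73))
p=np.load('p.npy');Q=p[2];pv=np.array([.4819,-.2151])
for q in(1.0,.8,.6,.4,.2,0,-.02):
    s=9+11*abs(np.sin(q))+15*np.cos(q);r=.11
    u=np.array([np.cos(q+Q),np.sin(q+Q)]);n=np.array([-u[1],u[0]]);print(q,(pv+r*u+s/1e3*n).round(3))
E
```

```text
[ 0.50121282 -0.09378607  0.21539633]
1.0 [ 0.522 -0.109]
0.8 [ 0.541 -0.119]
0.6 [ 0.559 -0.132]
0.4 [ 0.574 -0.15 ]
0.2 [ 0.586 -0.171]
0 [ 0.592 -0.194]
-0.02 [ 0.593 -0.196]
```

View pics/c1.png

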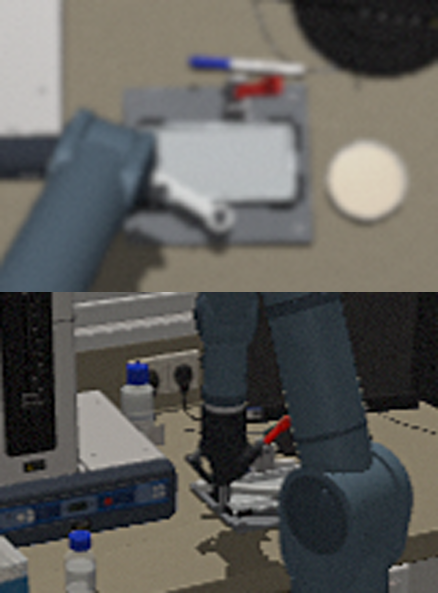

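The lower fingers stand on the robot side of the strap, clear of the imager. Now the sweep.

Call:
apply_moves(moves=[[[0.011,-0.008,0],0],[[0.021,-0.015,0],0],[[0.031,-0.02,0],0],[[0.04,-0.025,0],0],[[0.049,-0.031,0],0],[[0.058,-0.038,0],0],[[0.066,-0.047,0],0],[[0.073,-0.056,0],0],[[0.08,-0.066,0],0],[[0.085,-0.077,0],0],[[0.088,-0.084,0],0],[[0.088,-0.084,0],0]])

```text
time_s: 5.7
position: [0.5891, -0.1789, 0.215]
tcp_rot: [-3.14, 0.002, 3.114]
force: [0.3, 0.2, -0.6]
grip_width: 0.0003
```

Call:
apply_moves(moves=[[[0.001,-0.004,0],0],[[0.002,-0.008,0],0],[[0.003,-0.012,0],0],[[0.003,-0.014,0],0],[[0.003,-0.014,0],0]])

```text
time_s: 6.32
position: [0.5918, -0.192, 0.2147]
tcp_rot: [-3.141, 0.0, 3.115]
force: [-1.0, -0.2, 0.5]
grip_width: 0.0003
```

```bash
python3 - <<'E'
from rig import ctrl
import cv2,numpy as np
a=ctrl.get_image("top");b=ctrl.get_image("scene");o=ctrl.get_obs();print(o['position'],o['force'])
ca=cv2.resize(a['color'][170:250,310:430,::-1],None,fx=5,fy=5,interpolation=cv2.INTER_CUBIC)
cb=cv2.resize(b['color'][180:240,310:430,::-1],None,fx=5,fy=5,interpolation=cv2.INTER_CUBIC)
cv2.imwrite('pics/c2.png',cv2.resize(np.vstack([ca,cb]),None,fx=.85,fy=.85))
E
```

```text
[ 0.59180007 -0.19194479  0.21475005] [ 0.2228669  -0.09693294  0.11314686]
```

View pics/c2.png

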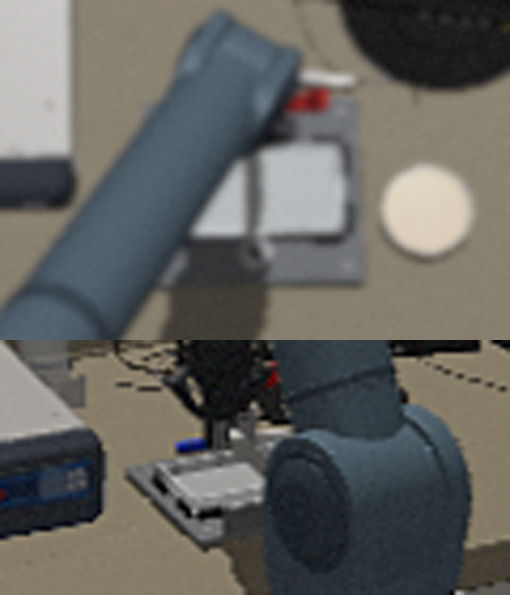

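The strap now lies nearly straight across the tray. I'll press on until the end stop shows in the force reading.

Call:
apply_moves(moves=[[[0,-0.002,0],0],[[0,-0.004,0],0],[[0,-0.005,0],0],[[0,-0.005,0],0]])

```text
time_s: 6.92
position: [0.5922, -0.1939, 0.2147]
tcp_rot: [3.137, -0.001, 3.117]
force: [-1.6, 5.3, 3.3]
grip_width: -0.0001
```

Call:
apply_moves(moves=[[[0,-0.002,0],0],[[0,-0.004,0],0],[[0,-0.004,0],0],[[0,-0.004,0],0]])

```text
time_s: 7.42
position: [0.5925, -0.1949, 0.2146]
tcp_rot: [3.132, -0.003, 3.119]
force: [-3.1, 8.9, 6.2]
grip_width: 0.0005
```

Call:
apply_moves(moves=[[[0,0.01,0],0],[[0,0.02,0.0],0],[[0,0.02,0.04],0],[[0,0.02,0.08],0],[[0,0.03,0.12],0],[[-0.05,0.07,0.14],0],[[-0.1,0.1,0.14],0],[[-0.15,0.13,0.14],0],[[-0.18,0.15,0.14],0],[[-0.18,0.17,0.14],0],[[-0.18,0.17,0.14],0]])

```text
time_s: 8.8
position: [0.4115, -0.0301, 0.3547]
tcp_rot: [3.141, 0.001, 3.117]
force: [-1.4, -0.2, 0.4]
grip_width: 0.0001
```

```bash
python3 - <<'E'
from rig import ctrl
from h import *
import cv2
a=ctrl.get_image("top");o=ctrl.get_obs();print(o['position'],o['force'])
cv2.imwrite('pics/c3.png',cv2.resize(a['color'][170:250,320:430,::-1],None,fx=7,fy=7,interpolation=cv2.INTER_CUBIC))
E
```

```text
[ 0.41185329 -0.0310294   0.35483526] [ 0.21263899 -0.42111852 -0.31502613]
```

View pics/c3.png

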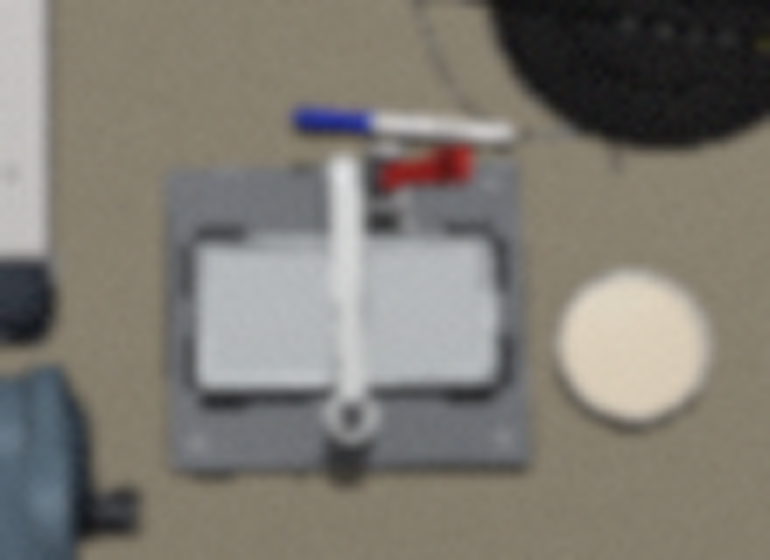

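```bash
python3 - <<'E'
from h import *
d=pickle.load(open('top.pkl','rb'));p=np.load('p.npy')
f=lambda a:(np.array(a)+.5)/7-.5+[320,170]
a=back(d,f((352,415)),.054);b=back(d,f((342,170)),.054);v=b-a;print(a,b,np.hypot(*v[:2]),'q',np.arctan2(v[1],v[0])-p[2])
for v in(0,.1,.2,.3,.87):
  A=.87-v;c,s=np.cos(A),np.sin(A)
  L=np.array([[.072+dx,-.018-r*c+h*s,.068+r*s+h*c] for dx in(-.012,.012) for r in(.043,.069) for h in(.005,)])
  w=W(p,L);print(v,w.mean(0).round(3),((proj(d,w)-[320,170])*7+3).round(0).tolist())
E
```

```text
[ 0.48382095 -0.21565405  0.054     ] [ 0.63372593 -0.21634602  0.054     ] 0.1499065839082367 q 0.02159300118632118
0 [ 0.62  -0.269  0.114] [[422.0, 191.0], [454.0, 183.0], [421.0, 151.0], [453.0, 143.0]]
0.1 [ 0.62  -0.273  0.111] [[428.0, 191.0], [462.0, 185.0], [427.0, 152.0], [461.0, 144.0]]
0.2 [ 0.62  -0.278  0.107] [[433.0, 192.0], [470.0, 186.0], [432.0, 153.0], [469.0, 146.0]]
0.3 [ 0.62  -0.281  0.102] [[438.0, 193.0], [477.0, 188.0], [437.0, 154.0], [476.0, 148.0]]
0.87 [ 0.62  -0.293  0.073] [[451.0, 201.0], [495.0, 200.0], [450.0, 162.0], [494.0, 161.0]]
```

```bash
python3 - <<'E'
from h import *
from rig import ctrl
import cv2
d=pickle.load(open('top.pkl','rb'));b=ctrl.get_image("scene")
im=b['color'][80:240,330:530,::-1].copy();im=cv2.resize(im,None,fx=4,fy=4,interpolation=cv2.INTER_CUBIC)
for uv,col in(((373,167),(0,255,0)),((470,178),(0,255,255)),((380,132),(255,0,255))):
  for z in(.05,.1,.15,.2,.25,.3,.4,.5):
    X=back(d,uv,z);q=(proj(b,X)[0]-[330,80])*4;print(uv,z,X.round(3),q.round())
    cv2.circle(im,tuple(int(t) for t in q),3,col,-1);cv2.putText(im,str(z),(int(q[0])+4,int(q[1])),0,.35,col)
cv2.imwrite('pics/mon.png',im)
E
```

```text
(373, 167) 0.05 [ 0.752 -0.241  0.05 ] [ 97. 438.]
(373, 167) 0.1 [ 0.738 -0.238  0.1  ] [101. 405.]
(373, 167) 0.15 [ 0.724 -0.235  0.15 ] [106. 372.]
(373, 167) 0.2 [ 0.71  -0.232  0.2  ] [110. 337.]
(373, 167) 0.25 [ 0.695 -0.229  0.25 ] [114. 302.]
(373, 167) 0.3 [ 0.681 -0.226  0.3  ] [119. 265.]
(373, 167) 0.4 [ 0.653 -0.22   0.4  ] [129. 188.]
(373, 167) 0.5 [ 0.625 -0.214  0.5  ] [139. 106.]
(470, 178) 0.05 [ 0.686 -0.645  0.05 ] [397. 406.]
(470, 178) 0.1 [ 0.674 -0.63   0.1  ] [397. 375.]
(470, 178) 0.15 [ 0.662 -0.615  0.15 ] [396. 344.]
(470, 178) 0.2 [ 0.649 -0.6    0.2  ] [396. 311.]
(470, 178) 0.25 [ 0.637 -0.586  0.25 ] [395. 277.]
(470, 178) 0.3 [ 0.625 -0.571  0.3  ] [395. 242.]
(470, 178) 0.4 [ 0.6   -0.541  0.4  ] [394. 169.]
(470, 178) 0.5 [ 0.576 -0.511  0.5  ] [393.  90.]
(380, 132) 0.05 [ 0.909 -0.279  0.05 ] [ 68. 390.]
(380, 132) 0.1 [ 0.891 -0.275  0.1  ] [ 73. 360.]
(380, 132) 0.15 [ 0.872 -0.271  0.15 ] [ 77. 329.]
(380, 132) 0.2 [ 0.853 -0.267  0.2  ] [ 82. 297.]
(380, 132) 0.25 [ 0.834 -0.262  0.25 ] [ 86. 264.]
(380, 132) 0.3 [ 0.815 -0.258  0.3  ] [ 91. 230.]
(380, 132) 0.4 [ 0.778 -0.25   0.4  ] [102. 158.]
(380, 132) 0.5 [ 0.74  -0.241  0.5  ] [113.  82.]
```

View pics/mon.png

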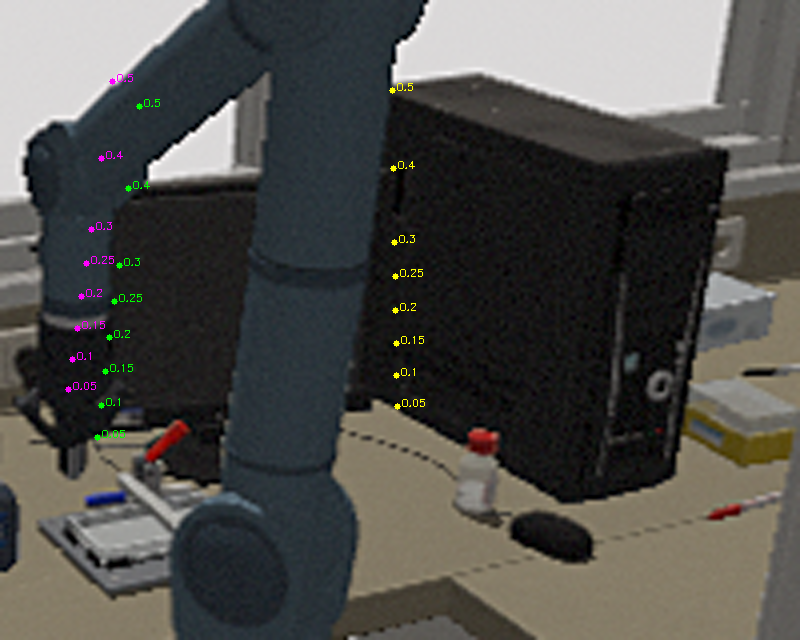

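Call:
apply_moves(moves=[[[0.021,-0.026,0],0],[[0.042,-0.052,0],0],[[0.063,-0.078,0],0],[[0.084,-0.104,0],0],[[0.105,-0.13,0],0],[[0.126,-0.156,0],0],[[0.147,-0.182,0],0],[[0.168,-0.208,0],0],[[0.19,-0.234,0],0],[[0.21,-0.259,0],0],[[0.21,-0.259,0],0],[[0.21,-0.259,0],0]])

```text
time_s: 10.4
position: [0.6213, -0.2905, 0.354]
tcp_rot: [-3.141, -0.002, 3.114]
force: [0.0, -0.0, -0.5]
grip_width: 0.0
```

Call:
apply_moves(moves=[[[0,0,-0.01],0],[[0,0,-0.02],0],[[0,0,-0.03],0],[[0,0,-0.04],0],[[0,0,-0.05],0],[[0,0,-0.06],0],[[0,0,-0.066],0],[[0,0,-0.072],0],[[0,0,-0.078],0],[[0,0,-0.084],0],[[0,0,-0.09],0],[[0,0,-0.09],0]])

```text
time_s: 11.9
position: [0.6217, -0.2878, 0.263]
tcp_rot: [3.139, -0.002, 3.116]
force: [1.0, -0.0, -0.0]
grip_width: -0.0002
```

Call:
apply_moves(moves=[[[0,0,-0.004],0],[[0,0,-0.008],0],[[0,0,-0.012],0],[[0,0,-0.015],0],[[0,0,-0.018],0],[[0,0,-0.02],0],[[0,0,-0.02],0]])

```text
time_s: 12.78
position: [0.6218, -0.2902, 0.2463]
tcp_rot: [3.141, 0.0, 3.114]
force: [-2.8, 0.5, 9.3]
grip_width: 0.0002
```

Call:
apply_moves(moves=[[[0,0,-0.002],0],[[0,0,-0.004],0],[[0,0,-0.004],0],[[0,0,-0.004],0]])

```text
time_s: 13.28
position: [0.6219, -0.2906, 0.2458]
tcp_rot: [3.14, 0.001, 3.114]
force: [-7.5, 3.5, 22.4]
grip_width: 0.0003
```

Call:
apply_moves(moves=[[[0,0,0.01],0],[[0,0,0.03],0],[[0,0,0.06],0],[[0,0,0.1],0],[[0,0,0.12],0],[[-0.04,0.04,0.12],0],[[-0.08,0.08,0.12],0],[[-0.12,0.12,0.12],0],[[-0.16,0.16,0.12],0],[[-0.19,0.2,0.12],0],[[-0.21,0.24,0.12],0],[[-0.21,0.26,0.12],0]])

```text
time_s: 14.78
position: [0.4096, -0.0275, 0.36]
tcp_rot: [3.14, -0.002, 3.118]
force: [0.4, 0.0, 0.6]
grip_width: 0.0001
```

```bash
python3 - <<'E'
from rig import ctrl
import cv2,numpy as np
a=ctrl.get_image("top");b=ctrl.get_image("scene");o=ctrl.get_obs();print(o['time_s'],o['position'],o['force'])
ca=cv2.resize(a['color'][170:250,320:430,::-1],None,fx=5,fy=5,interpolation=cv2.INTER_CUBIC)
cb=cv2.resize(b['color'][180:220,330:440,::-1],None,fx=5,fy=5,interpolation=cv2.INTER_CUBIC)
cv2.imwrite('pics/c4.png',np.vstack([ca,cb]))
E
```

```text
14.875 [ 0.41109962 -0.02727418  0.36046073] [ 0.72228464 -0.10523731 -0.51984426]
```

View pics/c4.png

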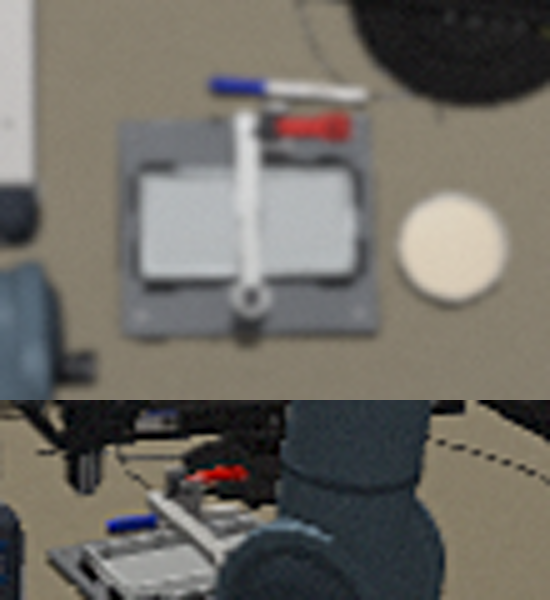

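The lever lies level (top crop, red from (275,127) to (350,127)). The strap is across the tray, and the tray, dish and marker haven't moved. Handing in.

```bash
python3 -c "
from rig import ctrl
print(ctrl.hand_in())"
```

```text
the job is handed in; nothing more can be done
None
```

The tray is secured: I swept the strap home with the closed fingers, then pushed the cam lever down onto its stop. I then backed the arm clear and handed the job in at about 15 s of the 48 s allowed. The hand-in gives no verdict, so these are my own checks:

- **Strap:** the force rose to about 9 N with almost no further travel, so it was at its end stop. The picture after that push put it about 0.02 rad from home, against the 0.08 rad limit.
- **Lever:** it was still raised (about 0.2 rad) when the strap reached home. At the end the fingertips stood about 73 mm above the worktop, which matches a level arm. Pressing harder, up to 22 N, moved it only another 0.5 mm. The last pictures show the arm level.
- **Tray and surroundings:** in the last top picture the tray, dish and marker look unmoved. I did not check the bottles, beaker, tip box or tubes in that picture. I felt no unexpected contact forces at the end of any move.

No check failed or disagreed.

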